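Take the tube disc off the rotator's shaft for washing

ROBOT

A 7-joint arm with a two-finger parallel gripper is mounted at the origin on the work surface. World frame = base frame: x ahead of the robot, y to its left, z up, the work surface at z = 0. Lengths are in m, angles in rad, forces in N, time in s.
With the tool pointing down it reaches from about 0.4 to 0.9 m from the base axis. Payload 5.5 kg.
Tool frame: the origin (TCP) lies on the front face of the gripper's body, between the roots of the fingers; the fingertips stand 66 mm ahead of it and the grasp point (between the pads) lies 47 mm ahead of it (r.nose_length is the distance from the TCP to the fingertips, in m); z points along the fingers, y is the line along which they close (so a half turn about z gives the same grasp; the last joint's range is limited). The gripper opens to 92 mm and grips with 3 to 60 N. Pads are 19 mm wide; open, the fingers measure 130 mm over their backs; the gripper's body (75 mm by 190 mm) begins 47 mm behind the grasp point.
Start: joints at [1.44, 0.501, -0.427, 1.55, 0.221, 1.138, -0.21], TCP at [0.249, -0.6, 0.292] pointing down, gripper open.
Joint ranges: [-2.88, 2.88], [-0.31, 2.03], [-1.54, 1.56], [0.2, 2.42], [-1.41, 4.55], [0.19, 2.02], [-2.57, 2.57]. Speed limits (rad/s): [2.57, 2.57, 3.14, 3.14, 3.14, 3.14, 3.14].

INTERFACE

Orientations are given as a 3x3 rotation matrix whose columns are the frame's x, y, z axes.
In Python, from station import r gives the robot as it stands.
- The arm moves only by the tool arm_command, never from a script. Its argument "steps" is a list of rows, each a list of 4 numbers: the shift along the tool's x, y, z in mm, then the turn about the tool's z in rad. In form: [[x, y, z, yaw], ...]. A call has 1 to 5 rows; each row is the pose to reach, as a shift and turn from the pose commanded when the call began, along the tool's axes at that moment; what a row does not reach only later rows make up. A row lasts 1/12 s, in which the tool goes at most 41.7 mm and 7.16 degrees, less where a joint would pass 70% of its speed; a pose out of reach is approached as far as the arm can. A call with a gripper value outside its range is refused whole. "gripper" is the opening in per cent of the stroke, from 0 (shut) to 100 (fully open), set as the call begins (left out, the last holds). The fingers move at their own pace and stop on an object; the grip force is fixed at half the most. Time passes only in rows, so rows that repeat a pose let the fingers close. It gives the time, the measured TCP pose, the force and the opening at its end, in the units of the state.
- r.read_state(): the state, without advancing time (a new reading comes with each control period).
- r.get_image(name): name is "scene" or "top"; returns the picture (384x512x3 uint8, blue, green, red); there is no depth.
- r.get_calibration(name): a dict with "mtx" (3x3 intrinsics, pixels), "eye" and "orientation" of the camera in the world. Camera axes: x right, y down, z forward; pixel columns grow to the right and rows downward; lengths in m; the calibration is good to about 2 mm. A picture is of the moment at which its call begins. get_calibration takes no time and is no camera call.
- r.job_done(): hands the job in, once; it reports no verdict.
The state is a dict: "t": time; "qpos": joint angles; "joint_vel": joint speeds; "tau": joint torques, N m; "ee_pos": TCP position; "tool_rot": TCP orientation; "ft_force": force on the tool from outside, world axes, zero at the start; "torque": the same for the moment, N m; "grip_width": opening from 0.0 (shut) to 1.0 (fully open).
Only numpy, scipy, OpenCV 4.12 (cv2) and the standard library are available. Lean on these libraries where they do the work, as an engineer would, in place of code of your own. Each camera call takes 0.05 s, during which the arm holds its last target. There are 200 camera calls.

TASK

The tube rotator has finished its run and the disc's retaining nut is already off. Slide the black tube disc off the open end of the rotator's tilted shaft and lay it flat, clips up, on the floor of the steel tray, in the free part beside the white bucket. Set it down rather than drop it, and leave the other things on the bench where they are.

Things in the scene. Friction and masses are not known exactly. Their poses are not given: they have to be found in the camera images.
- disc: Tube disc, loose on the rotator's shaft, 0.2 to 0.4 kg: black plate 150 mm across, 8 mm thick, plain back; on the front an aluminium hub and a ring of twelve empty white clips (57 to 70 mm from the axis, tops 26 mm above the back; 26 to 57 mm is clear). Round 16 mm bore through plate and hub. Origin: centre of the back; +z along the bore out of the front, at first towards the shaft's open end.
- disc_hub (a point): On the disc's axis inside its hub, 44 mm above the back: a good height to grip. The hub is a round aluminium boss, 40 mm across, its end 62 mm above the disc's back (18 mm beyond this point). Axes as the disc's.
- rotator: Tube rotator, fixed, white and grey: base 200 x 180 mm, 56 mm high; two aluminium cheeks with black knobs hold a white motor head, 80 mm across, tilted and locked. A steel shaft leans from it up towards the machine's -x side, 30 degrees from vertical, and does not turn. Origin: on the bench straight below shaft_foot, 40 mm before the middle of the base; z up, -x the front with the control panel.
- shaft_foot (a point): On the shaft's axis at its shoulder, 165 mm above the bench, where the disc's back rests. The shaft is bare steel, 13 mm in diameter, with 1.5 mm play all round in the disc's bore, so the disc sits up to 1.5 mm off the shaft's axis. Axes as the rotator's.
- shaft_tip (a point): On the shaft's axis at its open end, 70 mm from shaft_foot; at the start 8 mm beyond the end of the disc's hub. The disc is free once its back has passed this point. Axes as the rotator's.
- tray: Steel tray, fixed: open rectangular tray, outside 330 mm along its x, 220 mm along its y, 40 mm high, walls and floor 3 mm thick, with a narrow rim and a wire handle outside each short end. Origin: under its centre, on the bench; z up. The bucket stands near its far (+x) end, the near (-x) end is free.
- tray_free (a point): On the tray's floor (3 mm above the bench) in the free part, 70 mm from the tray's centre towards its -x end. With its centre here the disc has 17 mm to the end wall, 32 mm to each side wall and some 60 mm to the bucket. Axes as the tray's.
- bucket: Bystander: white plastic centrifuge bucket, open at the top, 74 mm across the rim and 98 mm high, standing in the tray near its +x end. Origin: centre of its underside. Loose.
- beaker: Bystander: clear glass beaker, 60 mm across and 80 mm high, on the bench in front of the rotator. Origin: centre of its underside. Loose.
- nut: Bystander: the knurled steel retaining nut, a ring 32 mm across and 16 mm high, lying on the bench in front of the rotator. Origin: centre of its underside. Loose.
- small_disc: Bystander: a spare tube disc, 110 mm across with eight clips and a 36 mm hub 40 mm high, lying flat on the bench beyond and between rotator and tray. Origin: centre of its underside. Loose.
- wash_bottle: Bystander: white wash bottle with a blue cap and a bent spout, 72 mm across and 200 mm high, on the left of the bench. Origin: centre of its underside. Loose.

How it is judged:
On the way:
1. the disc is held in the gripper, clear of the shaft's open end (z of shaft_tip in the frame of disc below -0.003 m and contact force between the fingers and disc above 0.5 N), for 0.1 s.
At the end, for the whole second after the job is handed in: The disc lies still and level (0.08 rad), clips up, its back on the tray floor (within 6 mm), inside the walls at the free end (45 mm either side of tray_free across the tray, -30 to +70 mm along it); bucket upright; bucket, beaker, nut, spare disc and wash bottle within 30 mm of their starts (angle between disc's own z axis and vertical below 0.08 rad and y of disc in the frame of tray_free between -0.045 and 0.045 m and x of disc in the frame of tray_free between -0.03 and 0.07 m and z of disc in the frame of tray_free between -0.006 and 0.006 m and linear speed of disc below 0.02 m/s and angle between bucket's own z axis and vertical below 0.1 rad and distance of each of bucket, beaker, nut, small_disc, wash_bottle from where it was at the start of the episode below 0.03 m); the robot touches nothing.
It fails at once if the disc falls: it moves faster than 0.6 m/s while the fingers do not touch it (a drop of about 20 mm) (contact force between the fingers and disc below 0.02 N and linear speed of disc above 0.6 m/s).
It fails at once if the bucket, beaker, nut, spare disc or wash bottle is moved by more than 30 mm (distance of any of bucket, beaker, nut, small_disc, wash_bottle from where it was at the start of the episode above 0.03 m).
It also fails if it takes over 42 s, if anything falls off the work surface, if the arm or the gripper's body presses on something with over 40 N, if the wrist force passes 120 N, or if a joint passes its speed limit or range.

## Working session

There is one attempt and no reset: what is moved stays moved. The work goes in short steps, Python scripts to look and compute and a tool call to move; the robot and the scene stay as the last step left them, time stands still between calls to the robot, and variables do not carry over. Pictures are saved under pics/ and viewed, on a budget of 10 in all, crops included, one or two more only if the job needs it, and the job is handed in when it is done.

Besides the shell and the picture viewer there is one more tool, called after "Emit:" by a JSON object that holds its "name" and its "arguments", one argument or row to a line. arm_command: Moves the arm, as the interface text tells. Its arguments: {"type":"object","properties":{"steps":{"type":"array","items":{"type":"array","items":{"type":"number"}}},"gripper":{"type":"number"}},"required":["steps"]}

```bash
ls; mkdir -p pics
python3 - <<'E'
from station import r
import cv2
for n in("scene","top"):
    cv2.imwrite(f"pics/{n}0.png",r.get_image(n)); c=r.get_calibration(n); print(n,c)
s=r.read_state();print(s)
E
```

```text
pics
scene {'mtx': array([[419.09625329,   0.        , 251.84966928],
       [  0.        , 419.09625329, 192.52490239],
       [  0.        ,   0.        ,   1.        ]]), 'eye': array([ 1.19317191, -0.26735907,  1.24684535]), 'orientation': array([[ 0.51739207,  0.72762704, -0.45040463],
       [ 0.8557375 , -0.44258884,  0.26800831],
       [-0.00433397, -0.52409351, -0.8516497 ]])}
top {'mtx': array([[349.12407638,   0.        , 257.01679121],
       [  0.        , 349.12407638, 188.12034014],
       [  0.        ,   0.        ,   1.        ]]), 'eye': array([0.44953431, 0.06429725, 1.19356358]), 'orientation': array([[ 1.82891813e-02, -9.84170449e-01,  1.76278282e-01],
       [-9.99832736e-01, -1.80154548e-02,  3.15321865e-03],
       [ 7.24288128e-05, -1.76306467e-01, -9.84335321e-01]])}
{'t': 0.1, 'qpos': array([ 1.44020957,  0.50175767, -0.42679108,  1.55134451,  0.22079711,
        1.13828683, -0.21030864]), 'joint_vel': array([-9.10425979e-04,  1.50822314e-05,  4.66247622e-04, -1.56199504e-03,
       -1.00793408e-03,  4.06003193e-04, -2.08066725e-04]), 'tau': array([-1.14764564e-02, -5.67868137e+01, -5.83877876e+00, -2.79911864e+01,
       -6.90898555e-02,  2.41380162e-02,  3.07844255e-05]), 'ee_pos': array([ 0.24915295, -0.59979554,  0.29127866]), 'tool_rot': array([[ 9.23453606e-01,  3.83709603e-01, -6.14323731e-04],
       [ 3.83710090e-01, -9.23452162e-01,  1.63448399e-03],
       [ 5.98686266e-05, -1.74509235e-03, -9.99998476e-01]]), 'ft_force': array([ 0.32011335, -0.12147707,  0.49082905]), 'torque': array([ 0.02166771, -0.0435717 , -0.00268876]), 'grip_width': 1.0015510574191095}
```

Run:
```python
import cv2
for n in("scene","top"):
    a=cv2.imread(f"pics/{n}0.png"); cv2.imwrite(f"pics/{n}0b.png",cv2.resize(a,(800,600),interpolation=cv2.INTER_CUBIC))
```

```text
(no output)
```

View pics/scene0b.png

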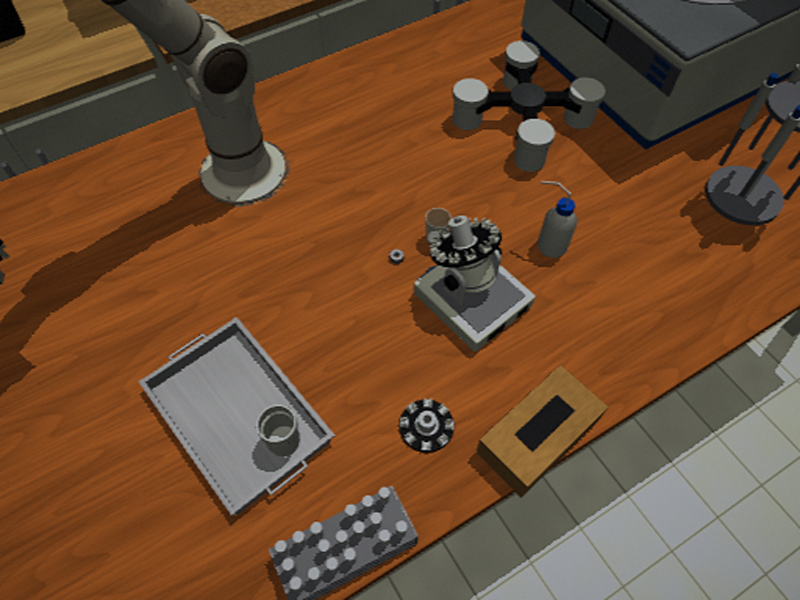

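View pics/top0b.png

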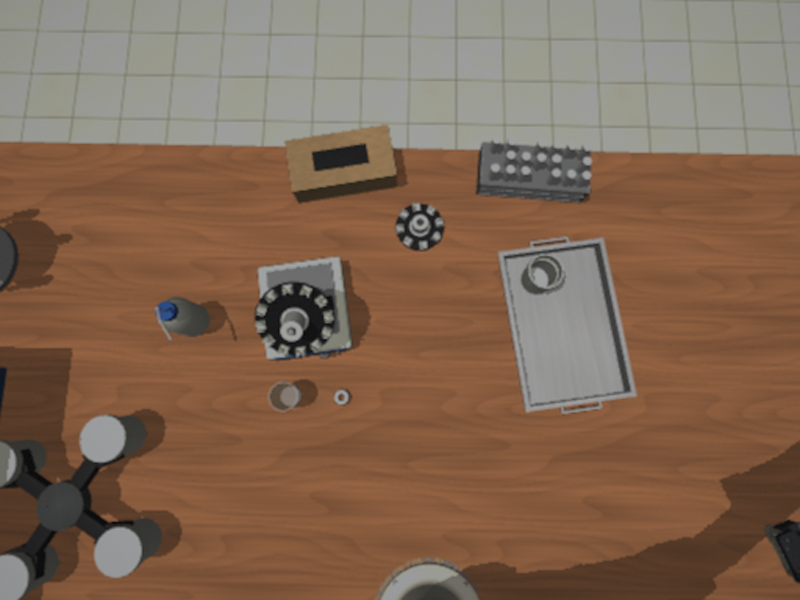

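The scene view shows the tray at left front and the rotator in the middle. In the top view (800 px scale) the disc is near (295,318), the hub end near (291,328), and the tray corners near (500,252), (603,238), (636,395) and (527,411). I'll take enlarged crops next.

Run:
```python
import cv2,numpy as np
t=cv2.imread("pics/top0.png");s=cv2.imread("pics/scene0.png")
def crop(a,x,y,w,h,k):
    c=cv2.resize(a[y:y+h,x:x+w],None,fx=k,fy=k,interpolation=cv2.INTER_CUBIC)
    for i in range(0,w,10): cv2.putText(c,str(x+i),(i*k,8),0,.3,(0,255,255),1); cv2.line(c,(i*k,0),(i*k,4),(0,255,255),1)
    for i in range(10,h,10): cv2.putText(c,str(y+i),(0,i*k),0,.3,(0,255,255),1); cv2.line(c,(0,i*k),(4,i*k),(0,255,255),1)
    return c
A=crop(t,160,160,66,75,6); B=crop(s,262,135,66,75,6)
cv2.imwrite("pics/c1.png",np.hstack([A,B]))
cv2.imwrite("pics/c2.png",crop(t,312,148,100,120,5))
```

```text
(no output)
```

View pics/c1.png

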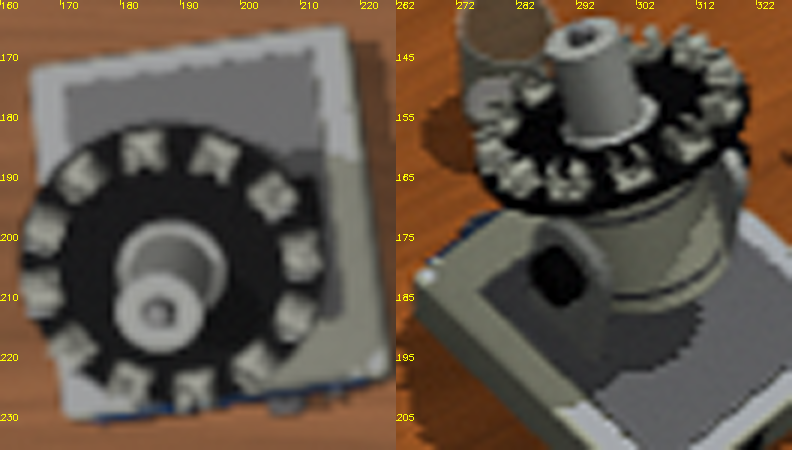

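View pics/c2.png

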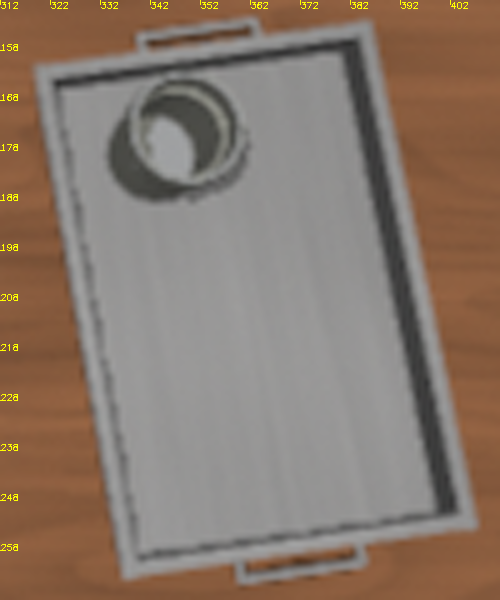

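Top crop (source pixels): hub end centre is about (186.1,211.6), and the base corners are about (165,171.6), (217,164) and (171,229.3). In the scene view the hub end is about (292.8,140.9). The tray rim corners in the top view are about (318.6,160.6), (385.6,152), (407,252.6) and (336.6,263.2).

```bash
cat > h.py <<'E'
import numpy as np
from scipy.optimize import least_squares
from station import r
C={n:r.get_calibration(n) for n in("scene","top")}
def proj(n,P):
    c=C[n]; p=(np.atleast_2d(P)-c["eye"])@c["orientation"]@c["mtx"].T
    return p[:,:2]/p[:,2:]
def plane(n,uv,z):
    c=C[n]; d=c["orientation"]@np.linalg.solve(c["mtx"],[*uv,1]); return c["eye"]+d*(z-c["eye"][2])/d[2]
def Rz(a): return np.array([[np.cos(a),-np.sin(a),0],[np.sin(a),np.cos(a),0],[0,0,1]])
def tri(uv1,uv2):
    f=lambda p:np.r_[proj("top",p)[0]-uv1,proj("scene",p)[0]-uv2]
    s=least_squares(f,[.5,.2,.2]); return s.x,s.fun
E
python3 - <<'E'
from h import *
np.set_printoptions(precision=4,suppress=True)
hub,res=tri((186.1,211.6),(292.8,140.9)); print("hub end",hub,res)
b=[plane("top",u,.056) for u in((165,171.6),(217,164),(171,229.3))]; print(np.array(b))
yawL=b[0]-b[2]; print("rot yaw: left edge",np.arctan2(yawL[1],yawL[0]), "back edge",np.arctan2(*(b[0]-b[1])[[1,0]])-np.pi/2, np.linalg.norm(yawL),np.linalg.norm(b[0]-b[1]))
# tray fit
uv=np.array([(318.6,160.6),(385.6,152),(407,252.6),(336.6,263.2)])
K=np.array([[.165,.11,.04],[.165,-.11,.04],[-.165,-.11,.04],[-.165,.11,.04]])
f=lambda p:(proj("top",K@Rz(p[2]).T+[p[0],p[1],0])-uv).ravel()
s=least_squares(f,[.5,-.2,0]);print("tray",s.x,s.fun)
print("free",[*s.x[:2]]+Rz(s.x[2])[:2,:2]@[-.07,0])
print("bucket top",plane("top",(348,174),.098),"nut",plane("top",(342*.64,397*.64),.01),"beaker top",plane("top",(284*.64,395*.64),.08),"small",plane("top",(420*.64,224*.64),.03))
q=r.read_state();print(q["t"])
E
```

```text
hub end [0.5535 0.2645 0.2173] [ 0.2388  0.1164  0.2879 -0.0702]
[[0.7037 0.3761 0.056 ]
 [0.7329 0.2035 0.056 ]
 [0.5126 0.3443 0.056 ]]
rot yaw: left edge 0.1651798776023389 back edge 0.1679798132868835 0.1937296087814489 0.17502614867909622
tray [ 0.6021 -0.2816  0.1577] [ 2.1199  2.1489 -1.4012  2.0557 -2.2415 -1.3414  1.5409 -2.3399]
free [ 0.5329 -0.2926]
bucket top [ 0.6971 -0.2235  0.098 ] nut [0.436 0.191 0.01 ] beaker top [0.4386 0.3001 0.08  ] small [0.8162 0.0301 0.03  ]
0.1
```

Emit:
{"name": "arm_command", "arguments": {
  "steps": [
    [22, -25, -20, 0],
    [44, -50, -40, 0],
    [70, -74, -60, 0],
    [96, -98, -80, 0],
    [122, -125, -100, 0.1]
  ],
  "gripper": 65
}}

```text
t: 0.52
ee_pos: [0.3142, -0.4371, 0.3922]
tool_rot: [[0.957, 0.29, -0.0], [0.29, -0.957, 0.001], [0.0, -0.001, -1.0]]
ft_force: [1.1, 0.1, 0.8]
grip_width: 0.69
```

Emit:
{"name": "arm_command", "arguments": {
  "steps": [
    [23, -32, -5, 0.1],
    [46, -64, -10, 0.13],
    [69, -96, -15, 0.13],
    [92, -128, -20, 0.13],
    [115, -160, -20, 0.13]
  ]
}}

```text
t: 0.93
ee_pos: [0.378, -0.2503, 0.4126]
tool_rot: [[0.987, 0.163, 0.001], [0.163, -0.987, -0.001], [0.001, 0.001, -1.0]]
ft_force: [1.1, 0.5, -0.2]
grip_width: 0.65
```

Emit:
{"name": "arm_command", "arguments": {
  "steps": [
    [23, -32, 0, 0],
    [46, -64, 0, 0],
    [69, -96, 0, 0],
    [92, -128, 0, 0],
    [115, -160, 0, 0]
  ]
}}

```text
t: 1.35
ee_pos: [0.4651, -0.0737, 0.4119]
tool_rot: [[0.987, 0.163, 0.0], [0.163, -0.987, -0.001], [-0.0, 0.001, -1.0]]
ft_force: [1.5, -1.0, 0.9]
grip_width: 0.651
```

```bash
cat >> h.py <<'E'
def shift(p,yaw=None):
    s=r.read_state(); R=s["tool_rot"]; d=R.T@(np.array(p)-s["ee_pos"])*1000
    y=np.arctan2(R[1,0],R[0,0]); print("t",s["t"],"tcp",s["ee_pos"].round(4),"yaw",round(y,4),"shift mm",d.round(1),"turn",None if yaw is None else round(y-yaw,4))
E
python3 -c "
from h import *
shift([.5624,.266,.35],.166)"
```

```text
t 1.35 tcp [ 0.4651 -0.0737  0.4119] yaw 0.1635 shift mm [ 151.3 -319.4   61.6] turn -0.0025
```

Emit:
{"name": "arm_command", "arguments": {
  "steps": [
    [16, -35, 0, 0],
    [32, -70, 0, 0],
    [48, -105, 0, 0],
    [64, -140, 0, 0],
    [80, -170, 0, 0]
  ]
}}

```text
t: 1.77
ee_pos: [0.5159, 0.1078, 0.4118]
tool_rot: [[0.986, 0.164, -0.0], [0.164, -0.986, 0.0], [-0.0, -0.0, -1.0]]
ft_force: [0.6, -0.5, -0.3]
grip_width: 0.651
```

Emit:
{"name": "arm_command", "arguments": {
  "steps": [
    [16, -35, 10, 0],
    [32, -70, 20, 0],
    [48, -105, 35, 0],
    [65, -140, 50, 0],
    [65, -140, 50, 0]
  ]
}}

```text
t: 2.18
ee_pos: [0.5546, 0.2625, 0.3576]
tool_rot: [[0.985, 0.174, -0.007], [0.174, -0.985, 0.005], [-0.006, -0.006, -1.0]]
ft_force: [-1.3, 0.5, 0.7]
grip_width: 0.655
```

Emit:
{"name": "arm_command", "arguments": {
  "steps": [
    [0, 0, 0, 0],
    [0, 0, 0, 0]
  ]
}}

```text
t: 2.35
ee_pos: [0.5572, 0.2538, 0.3612]
tool_rot: [[0.986, 0.164, -0.001], [0.164, -0.986, -0.001], [-0.001, 0.001, -1.0]]
ft_force: [0.2, -0.1, -0.5]
grip_width: 0.649
```

Run:
```python
from h import *
import cv2
shift([.5624,.266,.33],.166)
t=r.get_image("top");s=r.get_image("scene")
def crop(a,x,y,w,h,k):
    c=cv2.resize(a[y:y+h,x:x+w],None,fx=k,fy=k,interpolation=cv2.INTER_CUBIC)
    for i in range(0,w,10): cv2.putText(c,str(x+i),(i*k,8),0,.3,(0,255,255),1)
    for i in range(10,h,10): cv2.putText(c,str(y+i),(0,i*k),0,.3,(0,255,255),1)
    return c
cv2.imwrite("pics/c3.png",np.hstack([crop(t,150,150,80,90,5),crop(s,250,105,80,90,5)]))
```

```text
t 2.35 tcp [0.5572 0.2538 0.3612] yaw 0.1646 shift mm [  7.1 -11.2  31.2] turn -0.0014
```

View pics/c3.png

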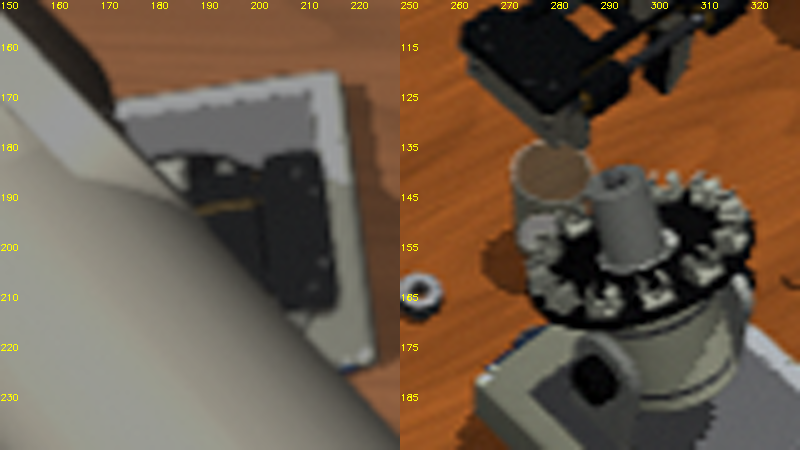

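The scene crop shows the open gripper above and behind the hub. The disc hasn't moved: the hub end is at about (293,141). The arm hides the hub in the top view, so I'll descend using the computed numbers.

Emit:
{"name": "arm_command", "arguments": {
  "steps": [
    [4, -6, 15, 0],
    [7, -11, 30, 0],
    [7, -11, 30, 0],
    [7, -11, 45, 0],
    [7, -11, 60, 0]
  ]
}}

```text
t: 2.87
ee_pos: [0.5628, 0.2657, 0.3017]
tool_rot: [[0.987, 0.163, 0.001], [0.163, -0.987, 0.0], [0.001, -0.0, -1.0]]
ft_force: [-0.1, -0.4, -0.1]
grip_width: 0.652
```

Emit:
{"name": "arm_command", "arguments": {
  "steps": [
    [0, 0, 12, 0],
    [0, 0, 24, 0],
    [0, 0, 36, 0],
    [0, 0, 48, 0],
    [0, 0, 51, 0]
  ]
}}

```text
t: 3.28
ee_pos: [0.5618, 0.2651, 0.2484]
tool_rot: [[0.987, 0.163, -0.003], [0.163, -0.987, -0.001], [-0.003, 0.001, -1.0]]
ft_force: [-0.7, -0.4, -0.9]
grip_width: 0.65
```

Run:
```python
from h import *
import cv2
shift([.5624,.266,.250],.166)
s=r.get_image("scene");x,y,w,h,k=250,95,100,90,6
cv2.imwrite("pics/c4.png",cv2.resize(s[y:y+h,x:x+w],None,fx=k,fy=k,interpolation=cv2.INTER_CUBIC))
```

```text
t 3.2833 tcp [0.5618 0.2651 0.2484] yaw 0.1638 shift mm [ 0.7 -0.8 -1.7] turn -0.0022
```

View pics/c4.png

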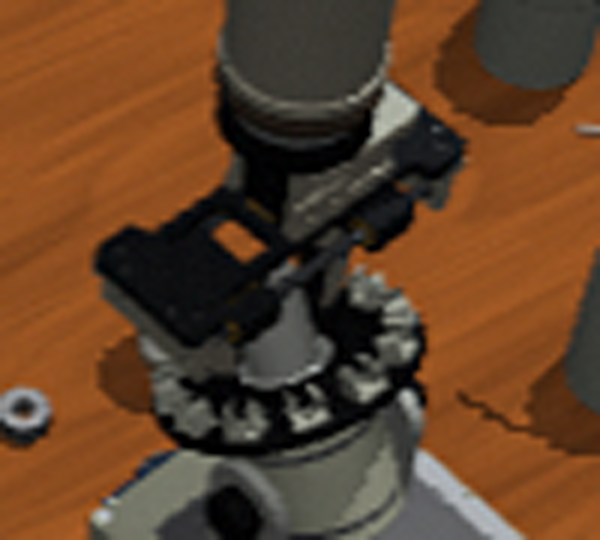

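The hub, at about (280,340) in the crop, sits between the fingers with no contact force. I'll close the gripper.

Emit:
{"name": "arm_command", "arguments": {
  "steps": [
    [0, 0, 0, 0],
    [0, 0, 0, 0],
    [0, 0, 0, 0],
    [0, 0, 0, 0],
    [0, 0, 0, 0]
  ],
  "gripper": 20
}}

```text
t: 3.75
ee_pos: [0.563, 0.2658, 0.2517]
tool_rot: [[0.987, 0.163, 0.001], [0.163, -0.987, -0.0], [0.001, 0.0, -1.0]]
ft_force: [0.0, -1.6, 2.8]
grip_width: 0.433
```

Emit:
{"name": "arm_command", "arguments": {
  "steps": [
    [0, 0, 0, 0],
    [0, 0, 0, 0],
    [0, 0, 0, 0]
  ]
}}

```text
t: 4.0
ee_pos: [0.563, 0.2658, 0.2517]
tool_rot: [[0.987, 0.163, 0.001], [0.163, -0.987, -0.0], [0.001, 0.0, -1.0]]
ft_force: [-0.7, -1.8, 5.3]
grip_width: 0.429
```

Gripped at 39.6 mm, which matches the hub's 40 mm. Now I'll slide along the shaft axis.

Emit:
{"name": "arm_command", "arguments": {
  "steps": [
    [-3, 0, -5.2, 0],
    [-6, 0, -10.4, 0],
    [-9, 0, -15.6, 0],
    [-12, 0, -20.8, 0],
    [-12, 0, -20.8, 0]
  ]
}}

```text
t: 4.42
ee_pos: [0.5506, 0.2641, 0.2731]
tool_rot: [[0.987, 0.163, 0.002], [0.163, -0.987, 0.0], [0.002, 0.0, -1.0]]
ft_force: [2.8, 0.7, 0.7]
grip_width: 0.433
```

Emit:
{"name": "arm_command", "arguments": {
  "steps": [
    [-5, 0, -8.7, 0],
    [-10, 0, -17.3, 0],
    [-15, 0, -26, 0],
    [-15, 0, -26, 0]
  ]
}}

```text
t: 4.75
ee_pos: [0.5356, 0.2617, 0.2992]
tool_rot: [[0.987, 0.164, 0.002], [0.164, -0.987, -0.0], [0.002, 0.0, -1.0]]
ft_force: [2.2, -0.4, 0.7]
grip_width: 0.435
```

Emit:
{"name": "arm_command", "arguments": {
  "steps": [
    [-5, 0, -8.7, 0],
    [-10, 0, -17.3, 0],
    [-15, 0, -26, 0],
    [-18, 0, -31.2, 0],
    [-18, 0, -31.2, 0]
  ]
}}

```text
t: 5.17
ee_pos: [0.5171, 0.2591, 0.3297]
tool_rot: [[0.986, 0.164, 0.0], [0.164, -0.986, -0.0], [0.0, 0.0, -1.0]]
ft_force: [0.5, -0.6, -2.9]
grip_width: 0.434
```

Run:
```python
from h import *
import cv2
shift([.55,.26,.4],.166)
s=r.get_image("scene");x,y,w,h,k=240,70,100,110,5
cv2.imwrite("pics/c5.png",cv2.resize(s[y:y+h,x:x+w],None,fx=k,fy=k,interpolation=cv2.INTER_CUBIC))
```

```text
t 5.1667 tcp [0.5171 0.2591 0.3297] yaw 0.1652 shift mm [ 32.6   4.6 -70.3] turn -0.0008
```

View pics/c5.png

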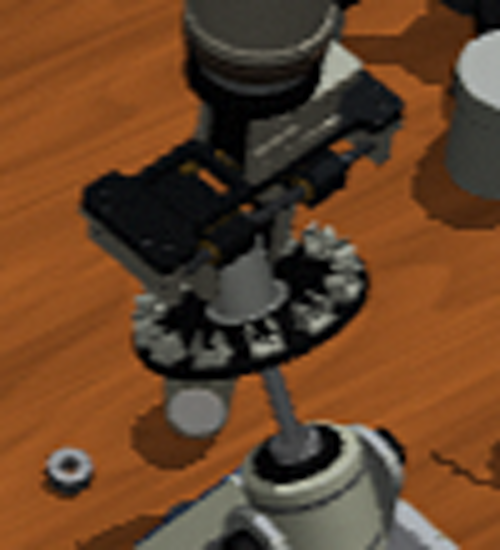

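The disc is in the gripper above the shaft and still tilted. Its plate runs from about (135,330) to (365,270) in the crop, with the shaft visible below it. The wrist force of -2.9 N matches the disc's weight. I'll lift further along the axis and then carry it over.

Emit:
{"name": "arm_command", "arguments": {
  "steps": [
    [-8, 0, -14, 0],
    [-16, 0, -28, 0],
    [-20, 5, -40, 0],
    [-20, 20, -50, 0],
    [-20, 45, -50, 0]
  ]
}}

```text
t: 5.63
ee_pos: [0.5053, 0.2138, 0.3812]
tool_rot: [[0.986, 0.168, 0.003], [0.168, -0.986, 0.003], [0.004, -0.002, -1.0]]
ft_force: [-0.0, 0.1, -2.4]
grip_width: 0.436
```

Emit:
{"name": "arm_command", "arguments": {
  "steps": [
    [0, 30, 0, 0],
    [0, 60, 0, 0],
    [0, 90, 0, 0],
    [0, 120, 0, 0],
    [0, 150, 0, 0]
  ]
}}

```text
t: 6.05
ee_pos: [0.5302, 0.0609, 0.3788]
tool_rot: [[0.987, 0.163, -0.0], [0.163, -0.987, -0.0], [-0.0, 0.0, -1.0]]
ft_force: [0.1, 0.5, -2.6]
grip_width: 0.435
```

```bash
python3 -c "
from h import *
shift([.53,-.293,.33],.158)"
```

```text
t 6.05 tcp [0.5302 0.0609 0.3788] yaw 0.1635 shift mm [-57.8 349.1  49. ] turn 0.0055
```

Emit:
{"name": "arm_command", "arguments": {
  "steps": [
    [-5, 30, 0, 0],
    [-11, 60, 0, 0],
    [-17, 90, 0, 0],
    [-23, 120, 0, 0],
    [-28, 150, 0, 0]
  ]
}}

```text
t: 6.47
ee_pos: [0.5264, -0.0917, 0.3787]
tool_rot: [[0.987, 0.163, -0.001], [0.163, -0.987, -0.0], [-0.001, 0.0, -1.0]]
ft_force: [0.1, 0.0, -3.0]
grip_width: 0.43
```

Emit:
{"name": "arm_command", "arguments": {
  "steps": [
    [-6, 35, 0, 0],
    [-12, 70, 0, 0],
    [-18, 105, 10, 0],
    [-24, 140, 20, 0],
    [-29, 170, 30, 0.005]
  ]
}}

```text
t: 6.88
ee_pos: [0.5253, -0.2658, 0.3483]
tool_rot: [[0.988, 0.156, -0.001], [0.156, -0.988, -0.001], [-0.001, 0.001, -1.0]]
ft_force: [0.4, -0.2, -3.4]
grip_width: 0.434
```

Emit:
{"name": "arm_command", "arguments": {
  "steps": [
    [0, 15, 10, 0],
    [0, 28, 20, 0],
    [0, 28, 20, 0],
    [0, 28, 20, 0]
  ]
}}

```text
t: 7.22
ee_pos: [0.5305, -0.2886, 0.328]
tool_rot: [[0.987, 0.159, -0.001], [0.159, -0.987, 0.002], [-0.001, -0.003, -1.0]]
ft_force: [0.2, 0.4, -2.1]
grip_width: 0.437
```

Run:
```python
from h import *
import cv2
shift([.53,-.293,.33],.158)
s=r.get_image("scene");cv2.imwrite("pics/s6.png",s)
x,y,w,h,k=80,130,150,150,4
cv2.imwrite("pics/c6.png",cv2.resize(s[y:y+h,x:x+w],None,fx=k,fy=k,interpolation=cv2.INTER_CUBIC))
```

```text
t 7.2167 tcp [ 0.5305 -0.2886  0.328 ] yaw 0.1594 shift mm [-1.2  4.2 -2.1] turn 0.0014
```

View pics/c6.png

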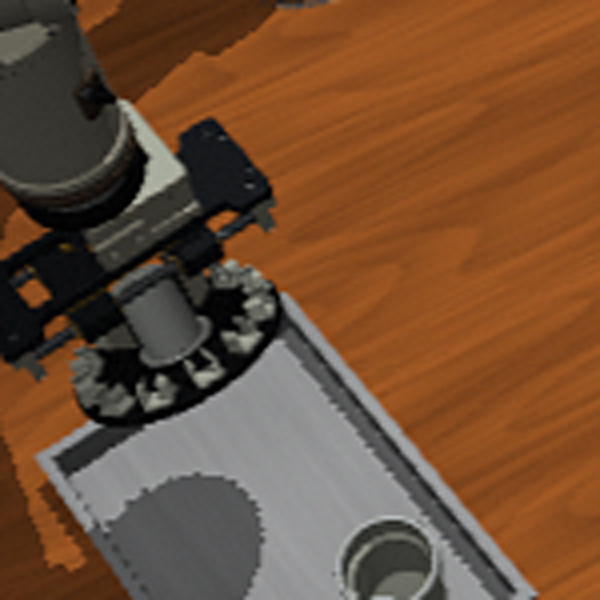

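The disc hangs over the free end of the tray. In the crop the hub end is near (145,280), the lower rim near (120,426) and the right rim near (280,310). I'll estimate its tilt from those points.

Run:
```python
from h import *
import cv2
from scipy.spatial.transform import Rotation as Ro
s=r.read_state(); g=s["ee_pos"]+[0,0,-.047]; R=Rz(.159)
a=np.linspace(0,2*np.pi,73)
for T in(-10,0,10,20,30,40):
    D=R@Ro.from_euler("y",-T,degrees=True).as_matrix()
    O=g-D[:,2]*.044
    rim=(O+np.c_[.075*np.cos(a),.075*np.sin(a),0*a]@D.T); p=(proj("scene",rim)-[80,130])*4
    h=(proj("scene",[O+D[:,2]*.062,O+D[:,2]*.01])-[80,130])*4
    print(T,"L",p[p[:,0].argmin()].round(),"B",p[p[:,1].argmax()].round(),"R",p[p[:,0].argmax()].round(),"hub end/base",h.round().tolist(),"minz",rim[:,2].min().round(4))
```

```text
-10 L [ 51. 337.] B [150. 428.] R [276. 319.] hub end/base [[148.0, 289.0], [162.0, 318.0]] minz 0.2256
0 L [ 59. 349.] B [153. 431.] R [280. 323.] hub end/base [[145.0, 286.0], [166.0, 325.0]] minz 0.2379
10 L [ 68. 369.] B [144. 431.] R [284. 316.] hub end/base [[143.0, 283.0], [171.0, 330.0]] minz 0.2256
20 L [ 76. 386.] B [134. 429.] R [286. 316.] hub end/base [[141.0, 281.0], [175.0, 334.0]] minz 0.2149
30 L [ 83. 401.] B [125. 426.] R [287. 308.] hub end/base [[139.0, 279.0], [178.0, 338.0]] minz 0.2063
40 L [ 88. 412.] B [109. 423.] R [287. 301.] hub end/base [[138.0, 278.0], [180.0, 340.0]] minz 0.2
```

The tilt is about 25-30°, so the low edge (tray -x side) will touch first, at a TCP height of about 0.126. I'll lower to just above that.

Emit:
{"name": "arm_command", "arguments": {
  "steps": [
    [-2, 2, 25, 0],
    [-5, 4, 55, 0],
    [-5, 4, 85, 0],
    [-5, 4, 115, 0],
    [-5, 4, 140, 0]
  ]
}}

```text
t: 7.68
ee_pos: [0.527, -0.2919, 0.1884]
tool_rot: [[0.987, 0.162, 0.001], [0.162, -0.987, 0.0], [0.001, -0.0, -1.0]]
ft_force: [0.5, 0.1, -3.9]
grip_width: 0.434
```

Emit:
{"name": "arm_command", "arguments": {
  "steps": [
    [0, 0, 15, 0],
    [0, 0, 30, 0],
    [0, 0, 45, 0],
    [0, 0, 45, 0]
  ]
}}

```text
t: 8.02
ee_pos: [0.5256, -0.2935, 0.1418]
tool_rot: [[0.987, 0.159, -0.002], [0.159, -0.987, 0.002], [-0.002, -0.002, -1.0]]
ft_force: [-0.6, -0.1, -2.8]
grip_width: 0.433
```

Emit:
{"name": "arm_command", "arguments": {
  "steps": [
    [0, 0, 5, 0],
    [0, 0, 10, 0],
    [0, 0, 14, 0],
    [0, 0, 14, 0]
  ]
}}

```text
t: 8.35
ee_pos: [0.5262, -0.2946, 0.1297]
tool_rot: [[0.987, 0.158, -0.0], [0.158, -0.987, -0.0], [-0.0, 0.0, -1.0]]
ft_force: [0.2, 0.4, -2.6]
grip_width: 0.434
```

Emit:
{"name": "arm_command", "arguments": {
  "steps": [
    [0, 0, 2, 0],
    [0, 0, 4, 0],
    [1, 0, 6, 0],
    [1, 0, 6, 0]
  ]
}}

```text
t: 8.68
ee_pos: [0.529, -0.2944, 0.1252]
tool_rot: [[0.987, 0.159, 0.003], [0.159, -0.987, -0.001], [0.003, 0.002, -1.0]]
ft_force: [1.7, 0.5, 5.0]
grip_width: 0.433
```

Contact: the vertical force has risen to +5 N. Now I'll roll the disc level by lowering while advancing in tool x.

Emit:
{"name": "arm_command", "arguments": {
  "steps": [
    [3, 0, 2, 0],
    [6, 0, 4, 0],
    [9, 0, 6, 0],
    [12, 0, 8.5, 0],
    [12, 0, 8.5, 0]
  ]
}}

```text
t: 9.1
ee_pos: [0.5409, -0.2927, 0.1162]
tool_rot: [[0.987, 0.159, 0.003], [0.159, -0.987, -0.001], [0.003, 0.002, -1.0]]
ft_force: [1.9, -0.1, 5.2]
grip_width: 0.434
```

Emit:
{"name": "arm_command", "arguments": {
  "steps": [
    [3, 0, 3, 0],
    [6, 0, 6, 0],
    [8, 0, 8, 0],
    [11, 0, 10.5, 0],
    [11, 0, 10.5, 0]
  ]
}}

```text
t: 9.52
ee_pos: [0.5513, -0.2909, 0.1053]
tool_rot: [[0.987, 0.159, 0.002], [0.159, -0.987, -0.001], [0.002, 0.001, -1.0]]
ft_force: [3.3, -0.1, 4.7]
grip_width: 0.435
```

Run:
```python
from h import *
import cv2
shift([.56,-.288,.094],.158); print(r.read_state()["ft_force"].round(1))
s=r.get_image("scene")
x,y,w,h,k=70,160,140,130,5
cv2.imwrite("pics/c7.png",cv2.resize(s[y:y+h,x:x+w],None,fx=k,fy=k,interpolation=cv2.INTER_CUBIC)[:600])
```

```text
t 9.5167 tcp [ 0.5513 -0.2909  0.1053] yaw 0.1594 shift mm [ 9.  -1.5 11.3] turn 0.0014
[ 3.3 -0.1  4.7]
```

View pics/c7.png

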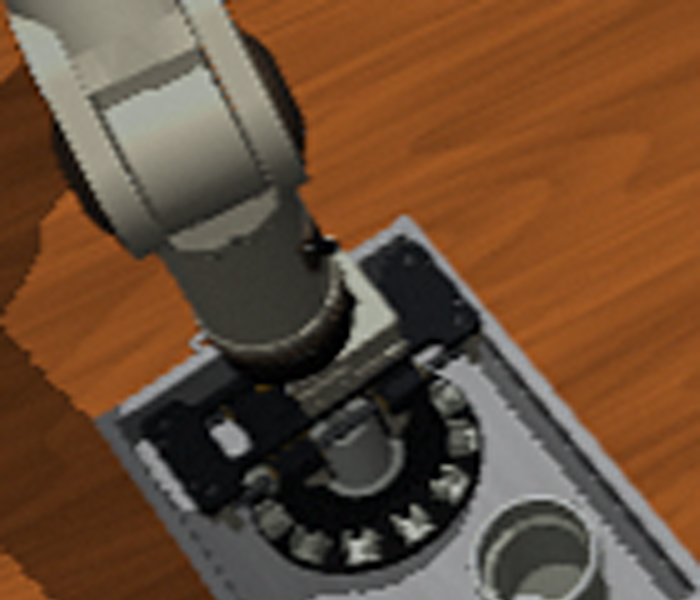

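The disc is rolling level inside the tray, clips up. Its rim is at about (245..480, 570) in the crop, and the bucket at (535,555) is clear. Continuing.

Emit:
{"name": "arm_command", "arguments": {
  "steps": [
    [2, 0, 2.5, 0],
    [4, 0, 5, 0],
    [6, 0, 7.5, 0],
    [7, 0, 9, 0],
    [7, 0, 9, 0]
  ]
}}

```text
t: 9.98
ee_pos: [0.5577, -0.2897, 0.0959]
tool_rot: [[0.987, 0.158, 0.001], [0.158, -0.987, -0.0], [0.001, 0.0, -1.0]]
ft_force: [3.6, -1.1, 4.4]
grip_width: 0.436
```

Emit:
{"name": "arm_command", "arguments": {
  "steps": [
    [0.5, 0, 1, 0],
    [1, 0, 2, 0],
    [1, 0, 2, 0]
  ]
}}

```text
t: 10.23
ee_pos: [0.5582, -0.2896, 0.0952]
tool_rot: [[0.987, 0.158, 0.0], [0.158, -0.987, -0.001], [0.0, 0.001, -1.0]]
ft_force: [0.5, -1.1, 12.8]
grip_width: 0.433
```

The force jumped to 12.8 N with almost no travel, so the disc is flat on the floor. I'll ease off and open.

Emit:
{"name": "arm_command", "arguments": {
  "steps": [
    [0, 0, -1, 0],
    [0, 0, -1, 0]
  ]
}}

```text
t: 10.4
ee_pos: [0.5581, -0.2896, 0.0953]
tool_rot: [[0.987, 0.158, 0.001], [0.158, -0.987, -0.0], [0.001, 0.001, -1.0]]
ft_force: [3.6, -0.6, 3.7]
grip_width: 0.436
```

Emit:
{"name": "arm_command", "arguments": {
  "steps": [
    [0, 0, 0, 0],
    [0, 0, 0, 0],
    [0, 0, 0, 0],
    [0, 0, 0, 0],
    [0, 0, 0, 0]
  ],
  "gripper": 60
}}

```text
t: 10.82
ee_pos: [0.5571, -0.2892, 0.0941]
tool_rot: [[0.987, 0.158, -0.002], [0.158, -0.987, 0.001], [-0.002, -0.001, -1.0]]
ft_force: [0.9, -0.4, 0.1]
grip_width: 0.597
```

Emit:
{"name": "arm_command", "arguments": {
  "steps": [
    [0, 0, -10, 0],
    [0, 0, -25, 0],
    [0, 0, -50, 0],
    [0, 0, -80, 0],
    [0, 0, -115, 0]
  ]
}}

```text
t: 11.23
ee_pos: [0.5573, -0.2889, 0.2113]
tool_rot: [[0.987, 0.159, -0.001], [0.159, -0.987, 0.001], [-0.001, -0.001, -1.0]]
ft_force: [0.6, -0.5, -0.6]
grip_width: 0.6
```

Emit:
{"name": "arm_command", "arguments": {
  "steps": [
    [0, 0, -30, 0],
    [-10, 0, -60, 0],
    [-40, 0, -80, 0],
    [-75, 0, -100, 0],
    [-110, 0, -120, 0]
  ]
}}

```text
t: 11.65
ee_pos: [0.4488, -0.306, 0.3322]
tool_rot: [[0.987, 0.16, 0.001], [0.16, -0.987, -0.001], [0.001, 0.001, -1.0]]
ft_force: [-1.0, -1.5, 0.9]
grip_width: 0.599
```

Run:
```python
from h import *
import cv2
s=r.read_state();print(s["t"],s["ee_pos"],s["ft_force"])
s=r.get_image("scene");t=r.get_image("top")
f=lambda s,x,y,w,h,k:cv2.resize(s[y:y+h,x:x+w],None,fx=k,fy=k,interpolation=cv2.INTER_CUBIC)
cv2.imwrite("pics/c8.png",np.hstack([f(s,80,190,130,150,3),f(t,310,145,100,112.5.__int__(),4)[:450]][:1]+[cv2.copyMakeBorder(f(t,310,145,100,112,4),0,2,0,0,0)]))
for n in("scene","top"): # displacement of bystanders: image differences
    d=cv2.absdiff(r.get_image(n),cv2.imread(f"pics/{n}0.png")).max(2)>60
    k,_,st,_=cv2.connectedComponentsWithStats(d.astype("uint8")); print(n,[q.tolist() for q in st[1:] if q[4]>15])
```

```text
11.65 [ 0.44878316 -0.3059761   0.33220105] [-0.95584651 -1.46956398  0.9064816 ]
scene [[10, 0, 48, 79, 1887], [66, 0, 11, 4, 28], [10, 8, 6, 16, 51], [126, 9, 18, 30, 108], [91, 11, 17, 22, 111], [143, 21, 15, 8, 36], [54, 24, 8, 27, 91], [130, 29, 11, 19, 55], [20, 65, 108, 146, 4808], [12, 79, 13, 21, 167], [267, 138, 54, 55, 916], [0, 153, 6, 14, 40], [18, 156, 47, 25, 233], [0, 174, 3, 8, 17], [1, 180, 37, 27, 144], [0, 193, 44, 45, 392], [263, 195, 20, 20, 114], [99, 227, 18, 12, 27], [121, 233, 47, 45, 1173], [0, 234, 23, 14, 47], [90, 264, 10, 14, 32]]
top [[164, 181, 48, 47, 890], [204, 196, 4, 7, 18], [340, 199, 44, 44, 941], [357, 215, 8, 11, 37], [374, 223, 109, 52, 3322], [472, 229, 40, 155, 3809], [450, 278, 27, 6, 101], [461, 299, 4, 8, 26], [461, 310, 6, 18, 63], [462, 363, 7, 21, 77]]
```

View pics/c8.png

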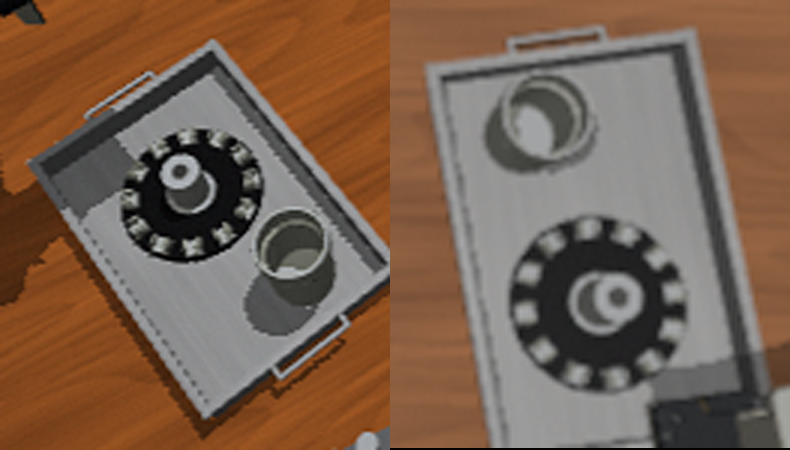

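The disc lies clips up on the tray floor with the plate centre at about (208,304) and the hub end at about (229,297) in the top crop. The bucket hasn't moved. I'll do a numeric check before handing in.

Run:
```python
from h import *
k=lambda u,v:((u+.5)/4-.5+310,(v+.5)/4-.5+145)
p=plane("top",k(208,304),.008+.003); h,res=tri(np.array(k(229,297)),np.array([(180+.5)/3-.5+80,(171+.5)/3-.5+190]))
d=Rz(.158).T@(p-[.533,-.2926,.003]); print("disc rel tray_free",d.round(4),"hub end",h.round(4),res.round(2),"tilt approx",(np.hypot(*(h-p)[:2])/.054).round(3))
```

```text
disc rel tray_free [0.0235 0.0009 0.008 ] hub end [ 0.5567 -0.29    0.065 ] [0.3  0.13 0.32 0.01] tilt approx 0.04
```

```bash
python3 -c "
from station import r
print(r.job_done()); print(r.read_state()['t'])"
```

```text
the job is handed in; nothing more can be done
None
the job is handed in; nothing more can be done
```

I slid the disc off the shaft by its hub, carried it to the tray and set its low edge on the floor. I then rolled it level, released it, and handed in the job at about 12 s; no verdict came back.

**Disc in the tray:** The last pictures show it clips up on the floor, about 23 mm from `tray_free` towards the bucket and 1 mm off across the tray. The hub end measured 65 mm above the bench, as expected for a flat disc. The tilt estimate of about 0.04 rad (limit 0.08) is no finer than my pixel readings.

**Clear of the shaft:** I judged this from about 91 mm of travel along the 70 mm shaft, the picture and the wrist force. The shaft tip itself was hidden behind the disc.

**Other things on the bench:** Comparing pictures with the start showed no change at the bucket, beaker, nut, spare disc or wash bottle. The gripper ended well clear of the disc and tray, and I saw nothing touching the robot.

No check failed or disagreed.

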